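# Pop an order token and trap it on the slide

## Task

At the snack stall, press the green key fully down with one finger so that the orange order token pops up out of its seat, and trap the token on the steel chute with the other finger before it slides off the lower end. Finish like that: keep the key held down and the token held still by the other finger, lying on the chute. Do not pinch, lift or carry the token, do not let the key up once the token is out, and leave everything else where it stands.

Things in the scene. Friction and masses are not known exactly. Their poses are not given: they have to be found in the camera images.
- chute: Polished steel chute, fixed, sloping 18 degrees down. Origin: on the middle line of its floor, beside the green key, 44 mm above the table; a good place for the trapping finger. x runs down the slope (the floor drops 3.2 mm per 10 mm level), y across it to its left, level, z square out of the floor. Floor 48 mm wide, from x = -64 to +85 mm, between 4 mm side rails standing 10 mm above it
- chute_end (a point): middle of the chute floor's open lower edge, at x = +85 mm in the chute's frame; beyond it lies a red catch tray (75 x 75 mm, 10 mm high) on the table, where a token must not end
- seat (a point): middle of the seat at the upper end of the chute, at x = -88 mm in the chute's frame: a recess 48 mm square, its white floor 6 mm under the chute floor when the key is up, with a back wall 14 mm above the chute floor
- token: Orange order token, a loose weighted plastic puck 44 mm across, 18 mm thick, about 90 g, lying in the seat behind a 6 mm step. Origin at the centre of its underside. Once it clears the step it slides down the chute by itself and reaches the lower end within about a second. On the chute its upper edge is 19 mm straight above the floor
- token_mid (a point): centre of the orange token (9 mm above its underside), at about x = -86, y = 0 mm in the chute's frame at the start
- key_top (a point): centre of the green key's level top, 40 mm along the chute by 36 mm across, 64 mm above the table when up, 52 mm when down. It lies 70 mm beside the chute's origin, on its -y side: two level fingertips about 70 mm apart (centres) can stand one on the key and one in the chute; with the key down the latter is then 8 mm above the floor at the chute's origin
- key (a joint): how far the green key is pressed, in m: 0 up, 0.012 fully down. It takes about 3 N to start, about 6 N when fully down, and springs back when let go. Pressing raises the seat's floor by 0.8 of the travel, so the token clears its step at about 0.008 and slides off. Keep it down past 0.009
- spare_a_mid (a point): the lower of two stacked spare blue tokens (each 44 mm across, 18 mm thick) beside the chute; its centre; leave alone
- spare_b_mid (a point): the upper spare blue token, on top of the lower one; its centre; leave alone
- shaker: small amber seasoning jar, 46 mm across, 65 mm high, standing beside the top of the chute; origin under its centre; leave alone
- sauce: red sauce bottle, 58 mm across, 170 mm high; origin under its centre; leave alone
- cup: open steel cup, 72 mm across, 85 mm high; origin under its centre; leave alone
- bowl: white bowl, 110 mm across, 45 mm high; origin under its centre; leave alone
- can: yellow can, 66 mm across, 100 mm high; origin under its centre; leave alone
There are look-alikes about, which are no part of the job. Leave any yellow look-alike of the token alone.

How it is judged:
On the way, in this order (a step that is already met when the one before it is completed fails the run):
1. the key is being pressed while the token is still in its seat (value of joint key above 0.003 m and x of token_mid in the frame of chute below -0.075 m).
2. the key is down and the token has popped out and is stopped on the chute by a finger (value of joint key above 0.009 m and x of token_mid in the frame of chute between -0.055 and 0.06 m and z of token_mid in the frame of chute between 0.003 and 0.016 m and contact force between the fingers and token above 0.03 N), for 0.3 s.
At the end, for the whole second after the job is handed in: The key is held down by more than 9 of its 12 mm; the token is out of its seat and lies on the chute (centre between 55 mm above and 60 mm below the chute's origin along the slope, and 3 to 16 mm off the floor), touched by the fingers with more than 0.03 N and slower than 10 mm/s (all of step 2 and linear speed of token below 0.01 m/s); the arm keeps its last pose, push and grip.
It fails at once if the token slides off the lower end of the chute (x of token_mid in the frame of chute above 0.08 m).
It fails at once if the token is lifted off the chute (centre more than 26 mm above its floor) or pushed out over the rails (z of token_mid in the frame of chute above 0.026 m or y of token_mid in the frame of chute above 0.015 m or y of token_mid in the frame of chute below -0.015 m).
It fails at once if the key comes up (less than 4 mm down) while the token is out of its seat (x of token_mid in the frame of chute above -0.055 m and value of joint key below 0.004 m).
It fails at once if a bystander is moved by more than 20 mm (distance of any of spare_a_mid, spare_b_mid, shaker, sauce, cup, bowl, can from where it was at the start of the episode above 0.02 m).
It also fails if it takes over 35 s, if anything falls off the work surface, if the arm or the gripper's body presses on something with over 40 N, if the wrist force passes 120 N, or if a joint passes its speed limit or range.

## Robot

A 6-joint arm with a two-finger parallel gripper is mounted at the origin on the work surface. World frame = base frame: x ahead of the robot, y to its left, z up, the work surface at z = 0. Lengths are in m, angles in rad, forces in N, time in s.
With the tool pointing down it reaches from about 0.425 to 0.925 m from the base axis. Payload 12.5 kg.
Tool frame: the origin (TCP) lies midway between the tips of the shut fingers; the grasp point (between the pads) lies 19 mm behind it; z points along the fingers, y is the direction in which the jaws open and shut (so a half turn about z gives the same grasp; the last joint's range is limited). The gripper opens to 85 mm and grips with 20 to 120 N. Pads are 22 mm wide; open, the fingers measure 114 mm over their backs; the gripper's body (76 mm by 85 mm) begins 54 mm behind the grasp point. The pads swing forward as they close: fully open they stand 13 mm farther back than shut.
Start: joints at [-1.267, 0.491, 1.559, -0, 1.092, -0.106], TCP at [0.249, -0.573, 0.231] pointing down, gripper open.
Joint ranges: [-3.1, 3.1], [-0.84, 2.19], [0.05, 2.79], [-1.13, 4.28], [0.06, 2.93], [-2.69, 2.69]. Speed limits (rad/s): [2.22, 2.22, 2.79, 3.14, 3.14, 3.14].

## Interface

Orientations are given as [roll, pitch, yaw] about the fixed x, y, z axes, in that order (R = Rz(yaw) Ry(pitch) Rx(roll)).
In Python, from cell import bot, optics gives the robot as it stands.
- The arm moves only by the shell command python3 -m jog 'ROWS' [FORCE]. ROWS is JSON, a list of rows, each an object with "rotation": the turn, a rotation vector about the tool's x, y, z in units of 6 degrees (1.0 is 6 degrees), a list of three; "travel": the shift along the tool's x, y, z in units of 60 mm (1.0 is 60 mm), a list of three; "fingers": the finger opening in mm, from 0 to 85.4. In form: [{"rotation": [rx, ry, rz], "travel": [x, y, z], "fingers": fingers}, ...]. A call has 1 to 20 rows; each row shifts and turns the commanded pose from where the row before left it, along the tool's axes as they then stand; what a row does not reach is not made up. A row lasts 1/8 s, in which the tool goes at most 62.5 mm and 10.7 degrees, less where a joint would pass 70% of its speed; a pose out of reach is approached as far as the arm can. A call is refused whole if a number of a shift passes 1 or a number of a turn 1, either way. A call with a gripper value outside its range is refused whole. The fingers move at their own pace and stop on an object; FORCE is the grip in N (left out, the last holds). Time passes only in rows, so rows that do not move let the fingers close. It gives the time, the measured TCP pose, the force and the opening at its end, in the units of the state.
- bot.sense(): the state, without advancing time (a new reading comes with each control period).
- optics.camera(name): name is "scene" or "top" or "wrist"; returns the picture (400x640x3 uint8, red, green, blue); there is no depth.
- optics.camera_model(name): a dict with "intrinsics" (3x3 intrinsics, pixels), "extrinsics" (4x4, takes a point from world to camera coordinates). Camera axes: x right, y down, z forward; pixel columns grow to the right and rows downward; lengths in m; the calibration is good to about 2 mm. A picture is of the moment at which its call begins: read the wrist's pose just before it. camera_model takes no time and is no camera call; for the wrist camera it gives the pose at the moment of the call.
- bot.sign_off(): hands the job in, once; it reports no verdict.
The state is a dict: "time_s": time; "joint_pos": joint angles; "joint_velocities": joint speeds; "joint_efforts": joint torques, N m; "tool_pos": TCP position; "tool_rot": TCP orientation; "contact_force": force on the tool from outside, world axes, zero at the start; "torque": the same for the moment, N m; "width": finger opening in m.
Only numpy, scipy, OpenCV 4.12 (cv2) and the standard library are available. Lean on these libraries where they do the work, as an engineer would, in place of code of your own. Each camera call takes 0.05 s, during which the arm holds its last target.

## Working session

There is one attempt and no reset: what is moved stays moved. The work goes in short steps, Python scripts to look and compute and a shell command to move; the robot and the scene stay as the last step left them, time stands still between calls to the robot, and variables do not carry over. Pictures are saved under pics/ and viewed, and the job is handed in when it is done.

```bash
ls; mkdir -p pics; python3 - <<'E'
from cell import bot, optics
import cv2
print(bot.sense())
for n in ("scene","top","wrist"):
    m=optics.camera_model(n); print(n,m)
    cv2.imwrite(f"pics/{n}0.png",optics.camera(n)[:,:,::-1])
E
```

```text
pics
{'time_s': 0.0, 'joint_pos': array([-1.26659931e+00,  4.91573430e-01,  1.55951273e+00,  1.81809204e-05,
        1.09169262e+00, -1.05608103e-01]), 'joint_velocities': array([-2.07013322e-05, -1.36822874e-03,  4.10156585e-04,  3.22145470e-04,
        6.28807153e-04,  3.59393955e-04]), 'joint_efforts': array([ 3.30219864e-04, -6.18445230e+01, -2.61591589e+01, -1.26590230e-04,
        4.02910096e-03, -1.63732545e-05]), 'tool_pos': array([ 0.24896285, -0.57299746,  0.23069733]), 'tool_rot': array([-3.14041484e+00, -1.41065437e-04,  4.09796643e-01]), 'contact_force': array([ 0.49113928, -0.06009834,  0.12264374]), 'torque': array([-0.01936186,  0.0216998 ,  0.0436985 ]), 'width': 0.08531446957235903}
scene {'intrinsics': array([[431.30907363,   0.        , 322.86981192],
       [  0.        , 431.30907363, 199.6637619 ],
       [  0.        ,   0.        ,   1.        ]]), 'extrinsics': array([[ 0.56794931,  0.82305507,  0.00373205, -0.31089168],
       [ 0.60742691, -0.4160867 , -0.67668635, -0.25796502],
       [-0.55539727,  0.38659049, -0.73626195,  1.78078576],
       [ 0.      
[... 215 characters left out ...]
]]), 'extrinsics': array([[-0.00384904, -0.99990723, -0.01306588,  0.00808438],
       [-0.99449508,  0.00519573, -0.1046544 ,  0.52730277],
       [ 0.10471257,  0.01259114, -0.99442282,  1.23974091],
       [ 0.        ,  0.        ,  0.        ,  1.        ]])}
wrist {'intrinsics': array([[299.22650145,   0.        , 321.31419006],
       [  0.        , 299.22650145, 202.91381722],
       [  0.        ,   0.        ,   1.        ]]), 'extrinsics': array([[ 0.39856061, -0.91713954, -0.00212022, -0.62398845],
       [-0.8821462 , -0.38398404,  0.27271657, -0.03603416],
       [-0.25093329, -0.10682374, -0.96209208,  0.37864904],
       [ 0.        ,  0.        ,  0.        ,  1.        ]])}
```

View pics/scene0.png

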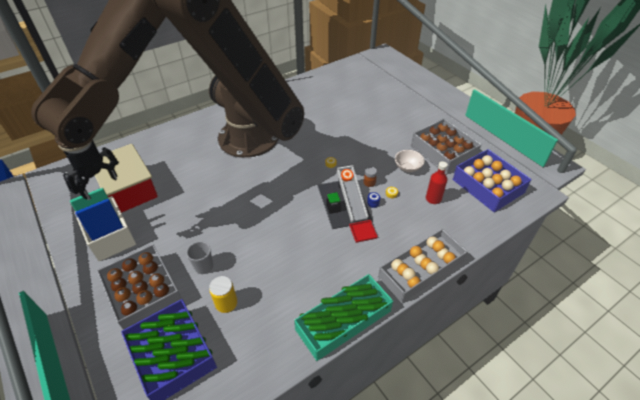

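View pics/top0.png

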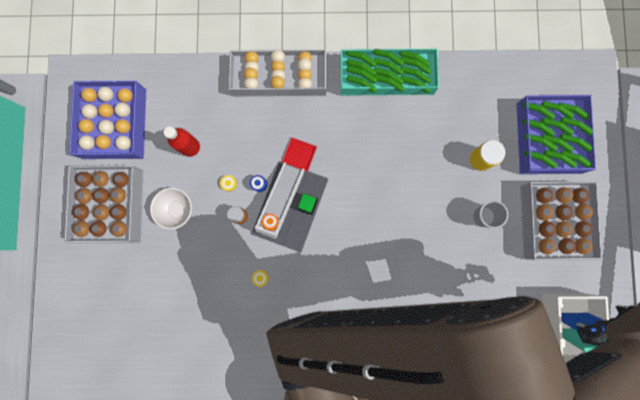

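View pics/wrist0.png

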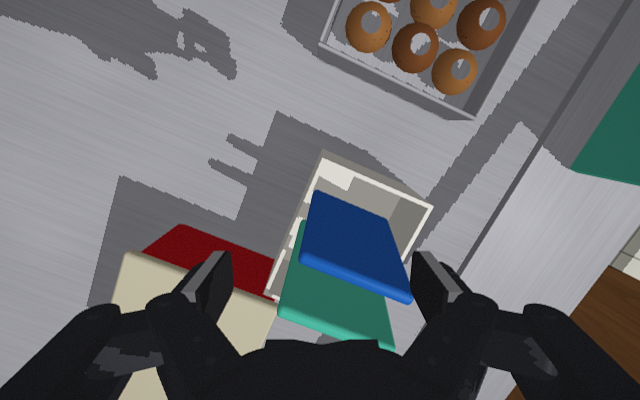

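The top view shows the orange token at about (270,221), the green key at (307,203), the red tray at (299,153), blue spares at (258,183), and the amber shaker at (237,215). Next I'll measure these.

```bash
cat > h.py <<'E'
import numpy as np, cv2
from cell import bot, optics
def ray(m,u,v):
    K,E=m["intrinsics"],m["extrinsics"]; R,t=E[:3,:3],E[:3,3]
    return -R.T@t, R.T@np.linalg.solve(K,[u,v,1.])
def onz(m,u,v,z):
    o,d=ray(m,u,v); return o+d*(z-o[2])/d[2]
def tri(m1,p1,m2,p2):
    o1,d1=ray(m1,*p1);o2,d2=ray(m2,*p2)
    d1/=np.linalg.norm(d1);d2/=np.linalg.norm(d2)
    s=np.linalg.lstsq(np.c_[d1,-d2],o2-o1,rcond=None)[0]
    a,b=o1+s[0]*d1,o2+s[1]*d2
    return (a+b)/2,np.linalg.norm(a-b)
def proj(m,p):
    q=m["intrinsics"]@(m["extrinsics"]@np.append(p,1))[:3]; return q[:2]/q[2]
def blobs(img,h0,h1,s=100,v=60,amin=15,roi=None):
    H=cv2.cvtColor(img,cv2.COLOR_RGB2HSV); k=cv2.inRange(H,(h0,s,v),(h1,255,255))
    if roi: 
        z=np.zeros_like(k);a,b,c,d=roi;z[b:d,a:c]=k[b:d,a:c];k=z
    n,l,st,c=cv2.connectedComponentsWithStats(k)
    return [(c[i].round(2),st[i]) for i in range(1,n) if st[i][4]>=amin],k
E
python3 - <<'E'
from h import *
T,S=optics.camera_model("top"),optics.camera_model("scene")
t,s=cv2.imread("pics/top0.png")[:,:,::-1].copy(),cv2.imread("pics/scene0.png")[:,:,::-1].copy()
for n,h0,h1,sa in (("green",45,85,100),("orange",5,18,120),("red",0,4,120),("blue",105,130,120)):
    print(n); 
    for i in blobs(t,h0,h1,sa,roi=(220,130,340,260))[0]: print(" top",i)
    for i in blobs(s,h0,h1,sa,roi=(310,150,405,250))[0]: print(" scene",i)
cv2.imwrite("pics/a.png",cv2.resize(t[125:265,210:350],None,fx=4,fy=4,interpolation=2)[:,:,::-1])
cv2.imwrite("pics/b.png",cv2.resize(s[145:250,300:410],None,fx=5,fy=5,interpolation=2)[:,:,::-1])
E
```

```text
green
 top (array([306.71, 202.74]), array([298, 193,  19,  20, 249], dtype=int32))
 scene (array([333.1 , 197.27]), array([327, 192,  13,  11, 113], dtype=int32))
orange
 top (array([243.71, 217.48]), array([239, 210,   8,  14,  42], dtype=int32))
 top (array([269.67, 222.63]), array([261, 214,  18,  17,  97], dtype=int32))
 top (array([269.5 , 220.79]), array([267, 218,   6,   6,  28], dtype=int32))
 scene (array([346.24, 175.07]), array([341, 169,  12,  12,  67], dtype=int32))
 scene (array([347.06, 173.65]), array([345, 172,   5,   5,  17], dtype=int32))
 scene (array([368.99, 181.  ]), array([364, 176,  12,  10,  88], dtype=int32))
red
 scene (array([363.56, 231.08]), array([351, 221,  26,  21, 257], dtype=int32))
blue
 top (array([259.39, 184.61]), array([250, 176,  17,  16,  77], dtype=int32))
 top (array([257.05, 182.1 ]), array([255, 180,   5,   5,  20], dtype=int32))
 scene (array([372.74, 201.99]), array([368, 195,  12,  12,  81], dtype=int32))
```

View pics/a.png

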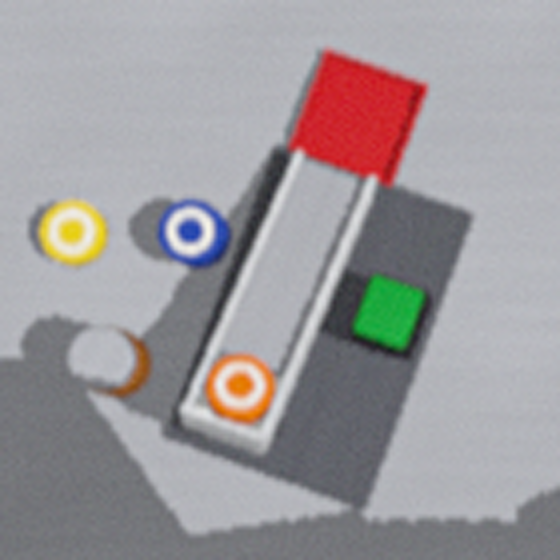

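View pics/b.png

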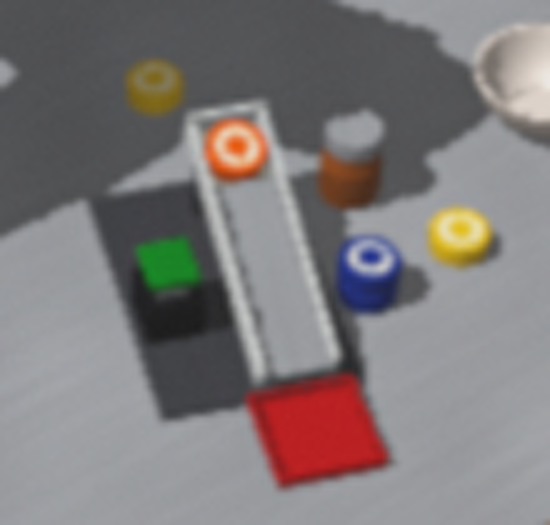

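The crops show the chute clearly: the token dot is near the top end, the green key sits to its right and the red tray at the lower end. I'll fit the chute frame from the token, key and rails.

```bash
python3 - <<'E'
from h import *
T,S=optics.camera_model("top"),optics.camera_model("scene")
tok=tri(T,(269.5,220.8),S,(347.06,173.65)); key=tri(T,(306.7,202.7),S,(333.1,196.8))
print("tok tri",tok,"exp z",.044+.086*np.sin(np.radians(18))+.012*np.cos(np.radians(18)))
print("key tri",key)
tp=onz(T,269.5,220.8,.082); kp=onz(T,306.7,202.7,.064)
ts=onz(S,347.06,173.65,.082); ks=onz(S,333.1,196.8,.064)
print("plane top",tp,kp,"scene",ts,ks)
# rails in top
c=lambda u,v,z: onz(T,210+u/4-.375,125+v/4-.375,z)
for a,b in (((190,405),(298,152)),((272,438),(378,180))):
    A=c(*a,.095);B=c(*b,.028); d=B-A; print("rail",A,B,np.degrees(np.arctan2(d[1],d[0])),np.linalg.norm(d[:2]))
for (t,k) in ((tp,kp),(ts,ks),((tp+ts)/2,(kp+ks)/2)):
    d=(k-t)[:2]; e=np.array([.0781,-.070])
    yaw=np.arctan2(d[1],d[0])-np.arctan2(e[1],e[0])
    R=np.array([[np.cos(yaw),-np.sin(yaw)],[np.sin(yaw),np.cos(yaw)]])
    print("yaw",np.degrees(yaw),"dist",np.linalg.norm(d),np.linalg.norm(e),"origin from key",k[:2]+R@[0,.07],"from tok",t[:2]+R@[.0781,0], "mid", (k[:2]+t[:2])/2+R@[.0390,.035])
E
```

```text
tok tri (array([0.47191696, 0.15376013, 0.08283744]), np.float64(0.0022069822483446718)) exp z 0.08198813971178731
key tri (array([0.51964487, 0.06011757, 0.06253748]), np.float64(0.001808169945822906))
plane top [0.4713971 0.1529163 0.082    ] [0.5190287  0.05925534 0.064     ] scene [0.47167423 0.15535371 0.082     ] [0.52112693 0.0601249  0.064     ]
rail [0.45793611 0.18221998 0.095     ] [0.63143511 0.12219047 0.028     ] -19.085282062660113 0.18359042491962463
rail [0.43700093 0.13043676 0.095     ] [0.61202645 0.06828788 0.028     ] -19.549170134059857 0.18573210859992825
yaw -21.17477749151324 dist 0.10507684252108834 0.1048790255484861 origin from key [0.54431368 0.12452915] from tok [0.54422401 0.12470547] mid [0.54422222 0.12463537]
yaw -20.687513565816197 dist 0.10730375689191668 0.1048790255484861 origin from key [0.5458559  0.12561138] from tok [0.54473842 0.12776325] mid [0.54525038 0.12670498]
yaw -20.92859091308133 dist 0.10618933979828746 0.1048790255484861 origin from key [0.5450821  0.12507197] from tok [0.54448312 0.12623736] mid [0.54473591 0.12567253]
```

Estimated chute yaw is about -20.5°, with its origin near (0.545, 0.126). The token triangulates to z 0.083 (expected 0.082) and the key to 0.0625 (expected 0.064). I'll raise, turn and go over the midpoint between key and chute.

```bash
python3 -m jog '[{"rotation":[0,0,0],"travel":[0,0,-0.8],"fingers":56},{"rotation":[0,0,1],"travel":[0,0,0],"fingers":56},{"rotation":[0,0,1],"travel":[0,0,0],"fingers":56},{"rotation":[0,0,1],"travel":[0,0,0],"fingers":56},{"rotation":[0,0,1],"travel":[0,0,0],"fingers":56},{"rotation":[0,0,1],"travel":[0,0,0],"fingers":56},{"rotation":[0,0,1],"travel":[0,0,0],"fingers":56},{"rotation":[0,0,1],"travel":[0,0,0],"fingers":56},{"rotation":[0,0,0.3],"travel":[0,0,0],"fingers":56},{"rotation":[0,0,0],"travel":[0,0,0],"fingers":56}]'
python3 -m jog '[{"rotation":[0,0,0],"travel":[0.05,-0.5,0],"fingers":56},{"rotation":[0,0,0],"travel":[0.05,-1,0],"fingers":56},{"rotation":[0,0,0],"travel":[0.05,-1,0],"fingers":56},{"rotation":[0,0,0],"travel":[0.05,-1,0],"fingers":56},{"rotation":[0,0,0],"travel":[0.05,-1,0],"fingers":56},{"rotation":[0,0,0],"travel":[0.05,-1,0],"fingers":56},{"rotation":[0,0,0],"travel":[0.05,-1,0],"fingers":56},{"rotation":[0,0,0],"travel":[0.05,-1,0],"fingers":56},{"rotation":[0,0,0],"travel":[0.05,-1,0],"fingers":56},{"rotation":[0,0,0],"travel":[0.05,-1,0],"fingers":56},{"rotation":[0,0,0],"travel":[0.03,-1,0],"fingers":56},{"rotation":[0,0,0],"travel":[0,-1,0],"fingers":56},{"rotation":[0,0,0],"travel":[0,-0.55,0],"fingers":56},{"rotation":[0,0,0],"travel":[0,0,0],"fingers":56}]'
python3 - <<'E'
from h import *
s=bot.sense();print(s)
m=optics.camera_model("wrist");w=optics.camera("wrist")
cv2.imwrite("pics/w1.png",w[:,:,::-1])
np.savez("w1.npz",w=w,K=m["intrinsics"],E=m["extrinsics"])
E
```

```text
time_s: 1.4
tool_pos: [0.249, -0.5732, 0.2792]
tool_rot: [-3.142, 0.0, -0.353]
contact_force: [1.2, 0.0, -0.5]
width: 0.0562
time_s: 3.15
tool_pos: [0.5302, 0.0956, 0.279]
tool_rot: [3.142, 0.0, -0.35]
contact_force: [-0.5, -1.1, -0.8]
width: 0.0557
{'time_s': 3.15, 'joint_pos': array([5.57509251e-02, 3.20115574e-01, 1.70624312e+00, 4.23865022e-05,
       1.11550516e+00, 1.97655412e+00]), 'joint_velocities': array([-0.05034476, -0.01872294,  0.03070701, -0.00663251, -0.00138129,
       -0.02377148]), 'joint_efforts': array([ 2.07964629e+00, -4.97425532e+01, -2.75019282e+01,  1.60175096e-01,
        3.67751898e-03,  4.49275877e-01]), 'tool_pos': array([0.53020049, 0.09560211, 0.27895902]), 'tool_rot': array([ 3.14152058e+00,  2.64206979e-04, -3.50025521e-01]), 'contact_force': array([-0.51045996, -1.14702945, -0.82523271]), 'torque': array([-0.00871374,  0.0239544 ,  0.0131541 ]), 'width': 0.05570555197276523}
```

View pics/w1.png

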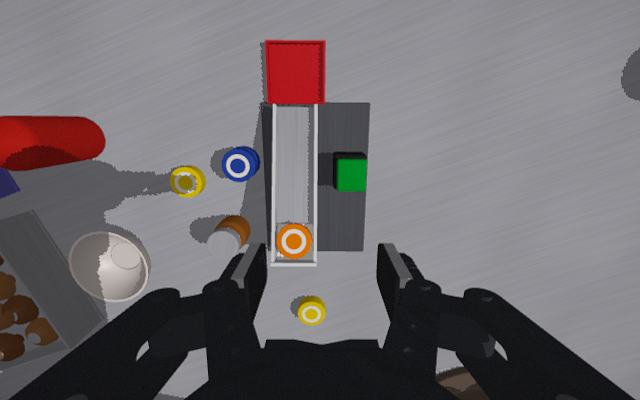

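The wrist view is well aligned with the chute: token dot at (293,241), key at (350,174), tray top edge at row 41. I'll refine the pose from this closer picture.

```bash
python3 - <<'E'
from h import *
z=np.load("w1.npz"); m=dict(intrinsics=z["K"],extrinsics=z["E"]); w=z["w"]
g=blobs(w,45,85,100,roi=(320,140,390,210))[0]; print(g)
o=blobs(w,5,18,120,roi=(268,215,322,265))[0]; print(o)
r=blobs(w,0,6,120,roi=(255,30,340,110))[0]; print(r)
k=min(g,key=lambda b:-b[1][4]); 
T=optics.camera_model("top")
print("tok z.082",onz(m,293.2,241,.082))
print("key",onz(m,*k[0],.064))
print("tok tri",tri(m,o[0][0],T,(269.5,220.8)))
print("key tri",tri(m,k[0],T,(306.7,202.7)))
# rails: outer/inner edges along rows
gr=cv2.cvtColor(w,cv2.COLOR_RGB2GRAY)
for v in (120,150,190,210): print(v,gr[v,262:326].tolist())
cv2.imwrite("pics/c.png",cv2.resize(w[30:275,220:390],None,fx=3,fy=2.4,interpolation=2)[:,:,::-1])
E
```

```text
[(array([351.27, 174.62]), array([337, 159,  30,  33, 951], dtype=int32))]
[(array([294.15, 240.52]), array([276, 223,  36,  36, 498], dtype=int32)), (array([293.46, 241.  ]), array([286, 234,  16,  15, 194], dtype=int32))]
[]
tok z.082 [0.47042809 0.15401902 0.082     ]
key [0.52029633 0.06075141 0.064     ]
tok tri (array([0.4712469 , 0.15250507, 0.08361917]), np.float64(0.00039153424198164004))
key tri (array([0.51939503, 0.06006938, 0.0589455 ]), np.float64(0.0010939885094791626))
120 [38, 44, 45, 44, 48, 46, 43, 41, 42, 49, 125, 200, 194, 189, 150, 143, 149, 148, 150, 150, 150, 148, 149, 149, 150, 150, 150, 149, 148, 149, 149, 148, 147, 146, 144, 144, 147, 152, 151, 149, 149, 149, 151, 149, 150, 152, 147, 92, 98, 98, 94, 103, 162, 197, 196, 182, 65, 75, 75, 76, 75, 72, 73, 74]
150 [90, 46, 42, 46, 44, 46, 45, 42, 39, 68, 151, 200, 195, 182, 152, 150, 147, 149, 151, 154, 153, 154, 152, 149, 152, 150, 150, 151, 152, 150, 148, 150, 150, 150, 149, 151, 152, 152, 150, 150, 150, 151, 148, 149, 147, 123, 120, 99, 99, 99, 94, 116, 184, 200, 196, 154, 67, 75, 76, 75, 75, 71, 75, 75]
190 [95, 96, 91, 50, 42, 41, 44, 39, 37, 109, 202, 197, 192, 162, 154, 153, 152, 155, 156, 157, 156, 156, 155, 155, 155, 155, 153, 157, 155, 154, 154, 153, 157, 157, 156, 159, 157, 158, 158, 158, 158, 154, 151, 154, 161, 152, 99, 105, 104, 103, 100, 130, 202, 199, 194, 122, 69, 73, 77, 76, 77, 73, 76, 74]
210 [94, 94, 95, 92, 49, 43, 42, 39, 51, 126, 200, 196, 190, 149, 149, 152, 156, 157, 156, 156, 153, 156, 157, 156, 156, 155, 154, 157, 155, 155, 154, 155, 157, 157, 157, 159, 158, 159, 159, 159, 159, 153, 153, 157, 161, 153, 98, 102, 105, 103, 102, 129, 201, 197, 193, 123, 70, 75, 76, 75, 76, 74, 75, 74]
```

View pics/c.png

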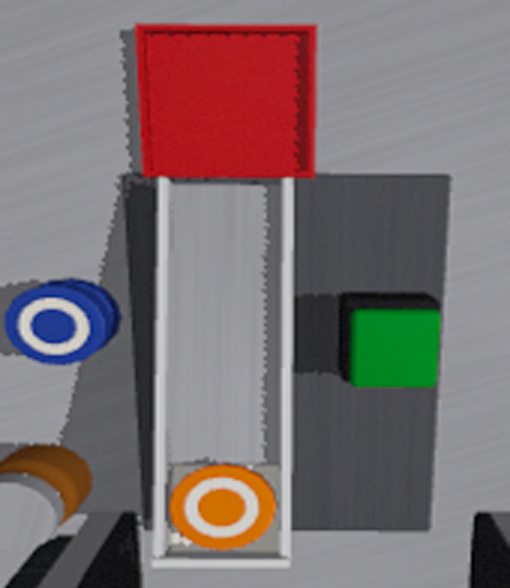

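```bash
python3 - <<'E'
from h import *
z=np.load("w1.npz"); m=dict(intrinsics=z["K"],extrinsics=z["E"])
O=np.array([.5447,.1256]);yaw=np.radians(-20.4)
d=np.array([np.cos(yaw),np.sin(yaw)])
pts=[]
for v,a,b in ((120,271.9,317.7),(150,271.5,317.3),(190,271.2,317.0),(210,271.0,317.0)):
    P=[]
    for u in (a,b):
        zz=.054
        for _ in range(20):
            p=onz(m,u,v,zz); h=(p[:2]-O)@d; zz=.0535-(h-.003)*np.tan(np.radians(18))
        P.append(p)
    c=(P[0]+P[1])/2; pts.append(c); print(v,c.round(4),"width",np.linalg.norm(P[0]-P[1]).round(4))
e=pts[-1]-pts[0];print("yaw",np.degrees(np.arctan2(-e[1],-e[0])))
e=(pts[0]-pts[-1])[:2]; yaw=np.arctan2(e[1],e[0])
for yaw in (yaw,np.radians(-20.5)):
    d=np.array([np.cos(yaw),np.sin(yaw)]);n=np.array([-d[1],d[0]])
    P0=np.mean(pts,0)[:2]
    for t in ([.4710,.1535],): print("tok y",(t-P0)@n)
    key=np.array([.5200,.0602]); print("key y",(key-P0)@n, "origin:",P0+d*((key-P0)@d), "org from tok",P0+d*((np.array([.4710,.1535])-P0)@d+.0781))
s=bot.sense();print(s["tool_pos"],s["tool_rot"])
E
```

```text
120 [0.6036 0.1041 0.0341] width 0.0571
150 [0.57   0.1167 0.0457] width 0.0568
190 [0.5256 0.1331 0.0611] width 0.0566
210 [0.5036 0.1412 0.0688] width 0.0567
yaw -20.36438541383619
tok y 0.00014512102267768417
key y -0.07027200767986169 origin: [0.54445391 0.1260799 ] org from tok [0.54416813 0.12618598]
tok y -5.6236784156310504e-05
key y -0.07028759035931789 origin: [0.54461523 0.12603643] org from tok [0.54417379 0.12620148]
[0.52983477 0.09437439 0.27900857] [ 3.14123036e+00  3.36128129e-04 -3.51481438e-01]
```

Wrist fit: rail outer width 56.7 mm (expected 56), token y about 0, key y -70.3 mm, yaw -20.4°, all consistent. I'll fine-align and go down to TCP z of about 0.09.

```bash
python3 -m jog '[{"rotation":[0,0,0.04],"travel":[0.045,0.006,0.5],"fingers":56},{"rotation":[0,0,0],"travel":[0,0,0.8],"fingers":56},{"rotation":[0,0,0],"travel":[0,0,0.8],"fingers":56},{"rotation":[0,0,0],"travel":[0,0,0.7],"fingers":56},{"rotation":[0,0,0],"travel":[0,0,0.35],"fingers":56},{"rotation":[0,0,0],"travel":[0,0,0],"fingers":56},{"rotation":[0,0,0],"travel":[0,0,0],"fingers":56}]'
python3 - <<'E'
from h import *
w=optics.camera("wrist");s=optics.camera("scene")
cv2.imwrite("pics/w2.png",w[:,:,::-1])
cv2.imwrite("pics/s2.png",cv2.resize(s[100:250,270:430],None,fx=4,fy=4,interpolation=2)[:,:,::-1])
E
```

```text
time_s: 4.08
tool_pos: [0.5327, 0.0918, 0.0913]
tool_rot: [-3.141, -0.001, -0.359]
contact_force: [-0.2, -0.9, 0.7]
width: 0.0564
```

View pics/w2.png

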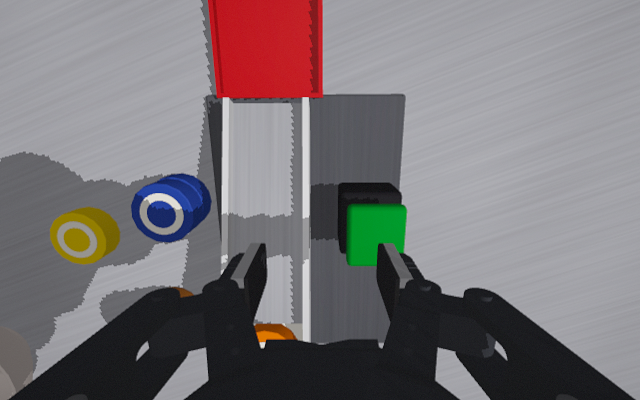

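View pics/s2.png

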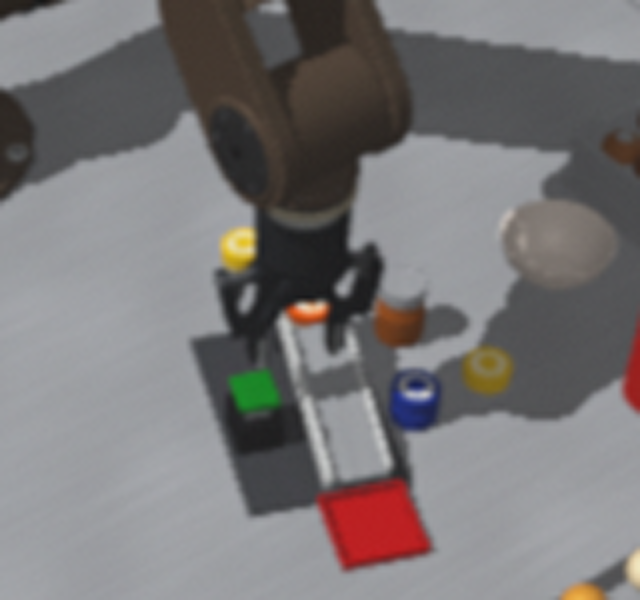

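The key finger's tip (~(392,250)) is above the green key and the other finger (~(258,250)) is above the chute; token still seated. I'll nudge and lower in small steps until contact.

```bash
python3 - <<'E'
from h import *
m=optics.camera_model("wrist")
s=bot.sense(); p=s["tool_pos"]; y=s["tool_rot"][2]; print(p,s["contact_force"])
for sg in (-1,1):
  for off in (28,35,42.5):
    for dz in (.004,.012):
      for dx in (.011,):
        q=p+np.r_[np.cos(y)*dx,np.sin(y)*dx,dz]+np.r_[np.sin(y),-np.cos(y),0]*sg*off/1000
        print(sg,off,dz,proj(m,q).round(1))
E
python3 -m jog '[{"rotation":[0,0,0],"travel":[0,-0.015,0.15],"fingers":56},{"rotation":[0,0,0],"travel":[0,0,0.15],"fingers":56},{"rotation":[0,0,0],"travel":[0,0,0],"fingers":56}]'
python3 -m jog '[{"rotation":[0,0,0],"travel":[0,0,0.06],"fingers":56},{"rotation":[0,0,0],"travel":[0,0,0],"fingers":56}]'
```

```text
[0.53281207 0.09211379 0.09150962] [0.06871448 0.29073766 0.17668348]
-1 28 0.004 [264.7 238.6]
-1 28 0.012 [261.6 245.2]
-1 35 0.004 [250.6 238.6]
-1 35 0.012 [246.7 245.2]
-1 42.5 0.004 [235.5 238.6]
-1 42.5 0.012 [230.8 245.1]
1 28 0.004 [377.5 238.7]
1 28 0.012 [380.5 245.3]
1 35 0.004 [391.6 238.7]
1 35 0.012 [395.4 245.3]
1 42.5 0.004 [406.7 238.7]
1 42.5 0.012 [411.3 245.3]
time_s: 4.55
tool_pos: [0.5323, 0.0933, 0.0714]
tool_rot: [3.141, 0.001, -0.359]
contact_force: [-0.1, 0.3, -0.4]
width: 0.0559
time_s: 4.8
tool_pos: [0.5326, 0.0933, 0.0685]
tool_rot: [3.141, 0.0, -0.359]
contact_force: [0.2, 0.3, 0.6]
width: 0.0558
```

```bash
python3 -m jog '[{"rotation":[0,0,0],"travel":[0,0,0.07],"fingers":56},{"rotation":[0,0,0],"travel":[0,0,0],"fingers":56}]'
python3 -m jog '[{"rotation":[0,0,0],"travel":[0,0,0.07],"fingers":56},{"rotation":[0,0,0],"travel":[0,0,0],"fingers":56}]'
python3 -m jog '[{"rotation":[0,0,0],"travel":[0,0,0.05],"fingers":56},{"rotation":[0,0,0],"travel":[0,0,0],"fingers":56}]'
```

```text
time_s: 5.05
tool_pos: [0.5325, 0.0932, 0.0642]
tool_rot: [3.141, 0.0, -0.359]
contact_force: [0.1, -0.7, -0.1]
width: 0.0559
time_s: 5.3
tool_pos: [0.5327, 0.0933, 0.0601]
tool_rot: [3.141, 0.0, -0.359]
contact_force: [0.4, 0.8, -0.1]
width: 0.056
time_s: 5.55
tool_pos: [0.5327, 0.0932, 0.0573]
tool_rot: [3.142, -0.0, -0.359]
contact_force: [0.1, 0.5, 4.7]
width: 0.0558
```

Contact at TCP z ≈ 0.058. Pressing further.

```bash
python3 -m jog '[{"rotation":[0,0,0],"travel":[0,0,0.05],"fingers":56},{"rotation":[0,0,0],"travel":[0,0,0.02],"fingers":56},{"rotation":[0,0,0],"travel":[0,0,0],"fingers":56}]'
python3 - <<'E'
from h import *
w=optics.camera("wrist");s=optics.camera("scene")
cv2.imwrite("pics/w3.png",w[:,:,::-1])
cv2.imwrite("pics/s3.png",cv2.resize(s[100:250,270:430],None,fx=4,fy=4,interpolation=2)[:,:,::-1])
E
```

```text
time_s: 5.92
tool_pos: [0.5327, 0.0933, 0.053]
tool_rot: [3.142, -0.0, -0.359]
contact_force: [-0.5, -0.3, 5.0]
width: 0.0562
```

View pics/w3.png

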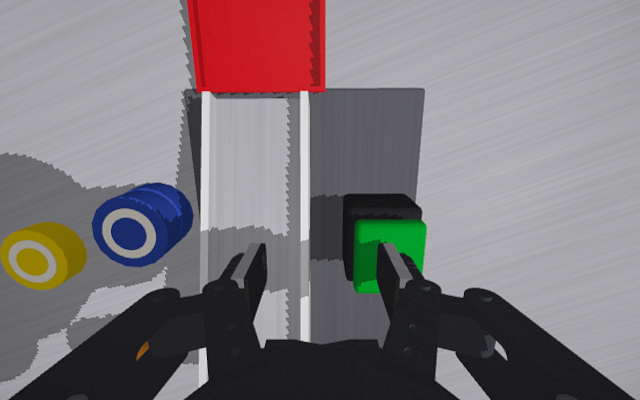

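View pics/s3.png

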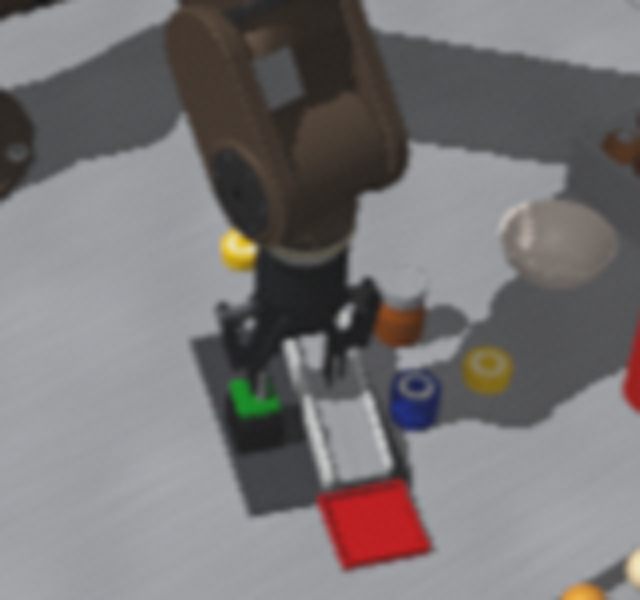

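The key is partly down with one fingertip on it, and the other finger stands between the rails. The token is hidden behind the gripper in both views. Pressing the rest of the way.

```bash
python3 -m jog '[{"rotation":[0,0,0],"travel":[0,0,0.05],"fingers":56},{"rotation":[0,0,0],"travel":[0,0,0.04],"fingers":56},{"rotation":[0,0,0],"travel":[0,0,0],"fingers":56}]'
python3 -m jog '[{"rotation":[0,0,0],"travel":[0,0,0.02],"fingers":56},{"rotation":[0,0,0],"travel":[0,0,0],"fingers":56},{"rotation":[0,0,0],"travel":[0,0,0],"fingers":56}]'
python3 - <<'E'
from h import *
print(bot.sense()["contact_force"],bot.sense()["tool_pos"])
w=optics.camera("wrist");s=optics.camera("scene")
cv2.imwrite("pics/w4.png",w[:,:,::-1])
cv2.imwrite("pics/s4.png",cv2.resize(s[140:230,310:400],None,fx=6,fy=6,interpolation=2)[:,:,::-1])
cv2.imwrite("pics/t4.png",cv2.resize(optics.camera("top")[125:265,210:350],None,fx=4,fy=4,interpolation=2)[:,:,::-1])
E
```

```text
time_s: 6.4
tool_pos: [0.5327, 0.0933, 0.0478]
tool_rot: [-3.142, -0.0, -0.359]
contact_force: [-0.6, -0.3, 6.3]
width: 0.0558
time_s: 6.78
tool_pos: [0.5328, 0.0932, 0.0476]
tool_rot: [-3.141, -0.001, -0.359]
contact_force: [-4.3, -0.2, 19.2]
width: 0.0562
[-4.28055181 -0.16086077 19.24146111] [0.53276877 0.09323333 0.04756685]
```

View pics/w4.png

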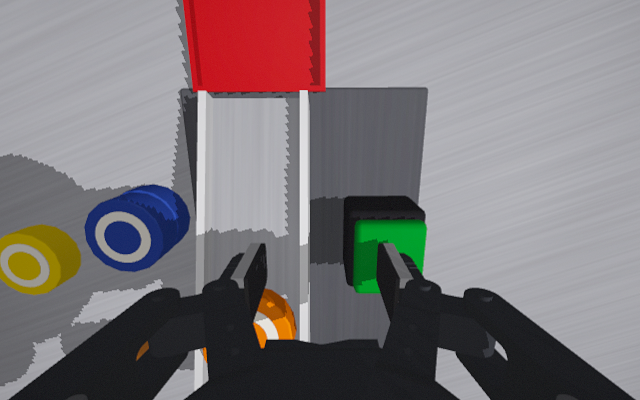

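View pics/s4.png

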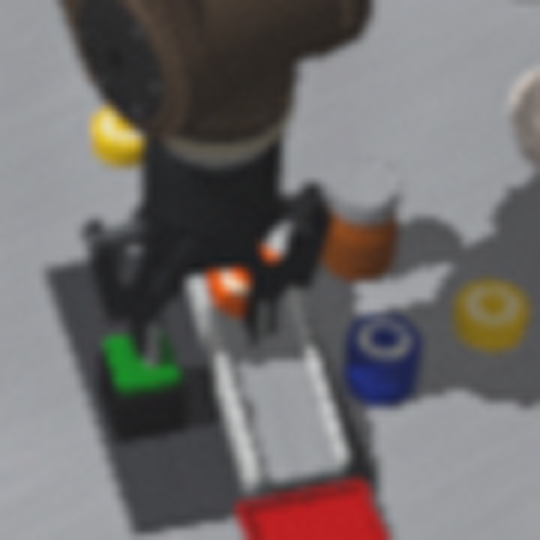

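View pics/t4.png

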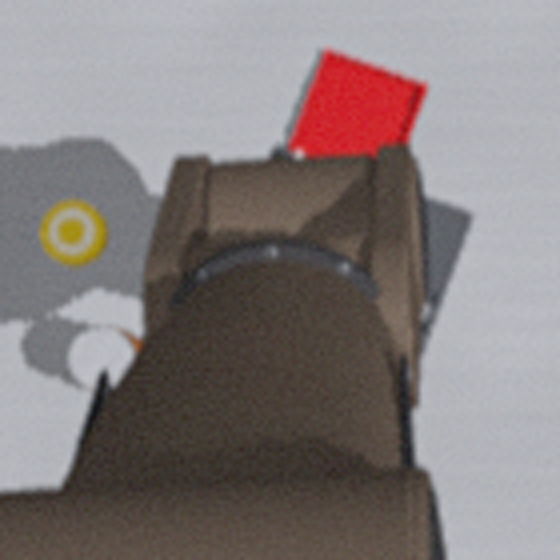

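The token has popped out and lies against the uphill side of the chute finger (orange at ~(280,320) in the wrist view). The key is bottomed: 6.3 N at z 0.0478, then a hard rise to 19 N. I'll check that the token sits where the finger would stop it and is at rest.

```bash
python3 - <<'E'
from h import *
O=np.array([.5445,.1260,.044]);y=np.radians(-20.4);a=np.radians(18)
Rz=np.array([[np.cos(y),-np.sin(y),0],[np.sin(y),np.cos(y),0],[0,0,1]])
Ry=np.array([[np.cos(a),0,np.sin(a)],[0,1,0],[-np.sin(a),0,np.cos(a)]]);R=Rz@Ry
m=optics.camera_model("wrist")
w0=cv2.imread("pics/w4.png")[:,:,::-1].copy(); w=optics.camera("wrist")
for n,i in (("w4",w0),("now",w)):
    b,k=blobs(i,5,18,120,roi=(190,270,312,360)); print(n,[(c,s.tolist()) for c,s in b])
    # front (topmost) edge and right edge
    v,u=np.nonzero(k); print(" top row",v.min(),"at",u[v==v.min()].mean(),"right col",u.max(),"row",v[u==u.max()].mean())
for cx in (-.05,-.042,-.038,-.033,-.028):
  for cy in (0,):
    t=np.linspace(0,2*np.pi,73)
    P=np.array([proj(m,O+R@[cx+.022*np.cos(q),cy+.022*np.sin(q),h]) for q in t for h in (.0,.018)])
    vis=P
    print(cx,"minrow",P[:,1].min().round(1),"maxcol",P[:,0].max().round(1))
p=bot.sense();print(p["tool_pos"],p["contact_force"],p["joint_velocities"].round(4))
E
```

```text
w4 [(array([278.11, 313.9 ]), [257, 289, 40, 51, 1169]), (array([259.88, 335.  ]), [252, 322, 15, 27, 202]), (array([204.57, 352.77]), [202, 347, 5, 13, 47])]
 top row 289 at 266.0 right col 296 row 329.0
now [(array([278.1 , 313.91]), [257, 289, 40, 51, 1169]), (array([259.91, 335.03]), [252, 322, 15, 27, 201]), (array([204.57, 352.77]), [202, 347, 5, 13, 47])]
 top row 289 at 265.5 right col 296 row 329.0
-0.05 minrow 306.6 maxcol 296.9
-0.042 minrow 291.3 maxcol 296.9
-0.038 minrow 283.6 maxcol 296.9
-0.033 minrow 274.1 maxcol 296.9
-0.028 minrow 264.6 maxcol 296.9
[0.53279798 0.09323239 0.04760204] [-4.04499479 -0.44040197 18.61755333] [ 0.002   0.0008  0.0004 -0.0005  0.0004  0.0001]
```

The token hasn't moved between the two pictures. It sits at chute x ≈ -0.040, and geometry predicts -0.039 when its upper edge leans on the finger. One short hold, then hand in.

```bash
python3 -m jog '[{"rotation":[0,0,0],"travel":[0,0,0],"fingers":56},{"rotation":[0,0,0],"travel":[0,0,0],"fingers":56},{"rotation":[0,0,0],"travel":[0,0,0],"fingers":56}]'
python3 - <<'E'
from h import *
b,k=blobs(optics.camera("wrist"),5,18,120,roi=(190,270,312,360)); print([(c,s.tolist()) for c,s in b][:1])
print(bot.sense()["tool_pos"],bot.sense()["contact_force"]); print(bot.sign_off())
E
```

```text
time_s: 7.35
tool_pos: [0.5328, 0.0932, 0.0476]
tool_rot: [-3.141, -0.001, -0.359]
contact_force: [-4.0, 0.1, 18.4]
width: 0.0559
[(array([278.1, 313.9]), [257, 289, 40, 51, 1167])]
[0.53279795 0.09324735 0.0475855 ] [-3.1453583  -0.27281849 19.38085325]
the job is handed in; nothing more can be done
None
```

The green key is held fully down with one finger and the orange token is stopped on the chute by the other. I handed the job in like that at about 7.4 s, and the hand-in gave no verdict.

- **Key:** it bottomed after roughly 12 mm of travel. The force was 6.3 N at the bottom and rose to about 19 N against the stop, which is still being held.
- **Token:** it sits at about x = -0.040 m in the chute's frame. That agrees with the -0.039 m I calculated for its upper edge leaning on the finger. It did not shift in wrist pictures taken about half a second apart.
- **Not measured directly:** the wrist force can't resolve a contact as small as 0.03 N, so I infer that the finger touches the token from where it lies. The key's position comes from tool height and force. I also didn't re-measure the bystanders. In the last pictures the spares and the shaker looked in place; the cup and the can were not re-checked.
- **Small disagreement:** a sideways force of 3 to 4 N appeared once the key reached its stop. I put it down to friction on the key, and it stayed steady.

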